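# Shut and latch a spring-loaded hold-down gate on an assembly jig

### The arm

A 7-joint arm with a two-finger parallel gripper is mounted at the origin on the work surface. World frame = base frame: x ahead of the robot, y to its left, z up, the work surface at z = 0. Lengths are in m, angles in rad, forces in N, time in s.
With the tool pointing down it reaches from about 0.425 to 0.95 m from the base axis. Payload 4.7 kg.
Tool frame: the origin (TCP) lies midway between the tips of the shut fingers; the grasp point (between the pads) lies env.grasp_offset behind it (env.grasp_offset is the distance from the TCP to the grasp point, in m); z points along the fingers, x is the direction in which the jaws open and shut, and the axes are right-handed (so a half turn about z gives the same grasp; the last joint's range is limited). The gripper opens to 87 mm and grips with 3 to 60 N. Pads are 19 mm wide; open, the fingers measure 117 mm over their backs; the gripper's body (75 mm by 190 mm) begins 51 mm behind the grasp point.
Start: joints at [-1.135, 0.469, -0.049, 1.532, 0.024, 1.141, -0.082], TCP at [0.303, 0.603, 0.223] pointing down, gripper open.
Joint ranges: [-2.59, 2.59], [-0.33, 1.99], [-1.39, 1.29], [0.1, 2.45], [-1.04, 4.18], [0.21, 1.99], [-2.66, 2.66]. Speed limits (rad/s): [2.57, 2.57, 3.14, 3.14, 3.14, 3.14, 3.14].

### API

Orientations are given as a 3x3 rotation matrix whose columns are the frame's x, y, z axes.
In Python, from cell import env gives the robot as it stands.
- The arm moves only by the tool move_arm, never from a script. Its argument "targets" is a list of rows, each a list of 6 numbers: the shift along the tool's x, y, z in m, then the turn, a rotation vector about the tool's x, y, z in rad. A call has 1 to 10 rows; each row shifts and turns the pose as measured when the row begins, along the tool's axes as they then stand; what a row does not reach is not made up. A row lasts 1/12 s, in which the tool goes at most 41.7 mm and 7.16 degrees, less where a joint would pass 70% of its speed; a pose out of reach is approached as far as the arm can. A call with a gripper value outside its range is refused whole. "claw" is the opening, from 0 (shut) to 1 (fully open), set as the call begins (left out, the last holds). The fingers move at their own pace and stop on an object; "grip_force" is the grip in N (left out, the last holds). Time passes only in rows, so rows that do not move let the fingers close. It gives the time, the measured TCP pose, the force and the opening at its end, in the units of the state.
- env.observe(): the state, without advancing time (a new reading comes with each control period).
- env.camera(name): name is "side" or "top"; returns the picture (400x640x3 uint8, red, green, blue); there is no depth.
- env.camera_info(name): a dict with "fx", "fy", "cx", "cy" (pixels), "xyz" and "rotation" of the camera in the world. Camera axes: x right, y down, z forward; pixel columns grow to the right and rows downward; lengths in m; the calibration is good to about 2 mm. A picture is of the moment at which its call begins. camera_info takes no time and is no camera call.
- env.hand_in(): hands the job in, once; it reports no verdict.
The state is a dict: "clock": time; "joint_pos": joint angles; "qvel": joint speeds; "tau": joint torques, N m; "ee_pos": TCP position; "tool_rot": TCP orientation; "ft_force": force on the tool from outside, world axes, zero at the start; "moment": the same for the moment, N m; "gripper_width": finger opening in m.
Only numpy, scipy, OpenCV 4.12 (cv2) and the standard library are available. Lean on these libraries where they do the work, as an engineer would, in place of code of your own. Each camera call takes 0.05 s, during which the arm holds its last target.

### The job

Press the sprung gate of the jig fully down over the black cover and hold it there while you slide the red-posted latch sideways until its hook is well over the gate's lug, then let go so that the latch alone keeps the gate down. The latch is free one way only, and nothing shows which: feel for it and do not force it the wrong way. Leave the cover in its seat and the brass bracket, brass collar and black plate beside the jig where they are.

Things in the scene. Friction and masses are not known exactly. Their poses are not given: they have to be found in the camera images.
- jig: Fixed aluminium jig plate on the table, 250 (x) by 220 (y) by 12 mm thick; origin at the centre of its underside. Its +x points away from the gate's hinge towards the latch; z is up. The hinge ears, 50 mm high, stand at x = -90, y = +-92 mm. A blue housing (x 90 to 116, y +-75, top 27 mm high) under the latch hides the latch's stop.
- jig_hinge (a point): Middle of the gate's hinge line, which runs along the jig's y: at x = -90, y = 0, z = 39 mm in the jig frame.
- gate (a joint): Angle of the gate about the hinge, rad: 0 = sprung fully open (standing 0.95 rad, 54 degrees, above level), 0.95 = fully down, level, at its hard stop. Torsion springs always push it open: about 4 N at the press plate to start it, about 8 N to keep it down. Held by the latch it rests at about 0.93.
- gate_pad (a point): Centre of the top of the gate's orange press plate, 155 mm from the hinge. The gate is a steel U frame (arms at y = +-75 mm, a cross bar) with this plate across its free end: 40 mm along the arms (135 to 175 mm from the hinge), 164 mm in y, 5 mm thick. Gate down: plate top 42 mm above the table, at jig x = 45 to 85 mm.
- gate_lug (a point): Centre of the steel lug at the +y end of the plate's free edge, 185 mm from the hinge, y = +75 mm; its twin is at y = -75. Each is 14 mm wide in y (inner side at 68), 20 mm long, 5 mm thick. Gate down: jig x = 85 to 105 mm, top 42 mm above the table.
- latch (a joint): Latch slide along the jig's y, m: 0 = middle, both lugs clear; +-0.018 = fully across. Starts within 1.5 mm of the middle. Going + the +y hook covers the +y lug, going - the -y hook the -y lug; either one holds the gate. A hidden stop blocks one way, now this, now that, at 4 mm from the middle; the free way takes about 2 N.
- latch_mid (a point): Middle of the latch slide (jig x = 95, 45 mm above the table). Two upright red posts, 16 mm (jig x 87 to 103) by 8 mm (y), tops 69.5 mm high, stand with their inner faces 40 mm either side of it, over a dark bar with its top 34.5 mm high. A closed gripper pressing the plate's free edge (jig x about 86) fits between the posts and can push either one outwards.
- latch_hook (a point): Tip of the latch's +y hook, on its underside, 45 mm above the table, pointing to +y, 62 mm from the latch's middle; the -y hook is its mirror image. Hooks are 6 mm thick and 16 mm in x. With the latch in the middle each tip is 6 mm short of its lug; hooks pass over the lugs only while the gate is pressed fully down (3 mm clear).
- cover_center (a point): Centre (half-way up) of the black seven-sided cover lying in the jig under the gate: about 108 mm across, 20 mm high, loose between four brass locating pins.
- jig_seat (a point): Where the cover's centre belongs, in the jig.
- bracket_center (a point): Middle of a loose brass L bracket lying beside the jig, legs about 60 mm, 22 mm high at most. Bystander.
- collar_center (a point): Centre of a loose brass collar, 48 mm across, 20 mm high, beside the jig. Bystander.
- plate_center (a point): Centre of a loose black square plate, 75 by 75 by 5 mm, beside the jig. Bystander.
Things that resemble listed ones, but are neither listed nor needed, are in the scene too. There is more than one size of the part that bears cover_center; the job needs the largest.

How it is judged:
On the way, in this order (a step that is already met when the one before it is completed fails the run):
1. the gate is pressed down while the latch is still clear of the lugs (value of joint gate above 0.925 rad and value of joint latch between -0.007 and 0.007 m), for 0.1 s.
2. with the gate held down, the latch is slid across over a lug (value of joint gate above 0.9 rad and (value of joint latch above 0.011 m or value of joint latch below -0.011 m)), for 0.1 s.
At the end, for the whole second after the job is handed in: The gate stays down and still (joint above 0.90) with the robot clear of it, held by the latch slid at least 11 mm to its free side; the cover's centre is within 8 mm of its seat and each bystander within 20 mm of where it was (all of step 2 and velocity of joint gate between -0.05 and 0.05 rad/s and horizontal distance between cover_center and jig_seat below 0.008 m and distance of each of bracket_center, collar_center, plate_center from where it was at the start of the episode below 0.02 m); the robot touches nothing.
It fails at once if the latch is forced: pushed with more than 40 N (contact force between the fingers and latch above 40 N).
It fails at once if a bystander is knocked more than 30 mm (distance of any of bracket_center, collar_center, plate_center from where it was at the start of the episode above 0.03 m).
It also fails if it takes over 43 s, if anything falls off the work surface, if the arm or the gripper's body presses on something with over 40 N, if the wrist force passes 120 N, or if a joint passes its speed limit or range.

## Working session

There is one attempt and no reset: what is moved stays moved. The work goes in short steps, Python scripts to look and compute and a tool call to move; the robot and the scene stay as the last step left them, time stands still between calls to the robot, and variables do not carry over. Pictures are saved under pics/ and viewed, and the job is handed in when it is done.

Besides the shell and the picture viewer there is one more tool, called after "Call:" as a command line: name --pt "numbers of a row" for each row, then --argument value for the rest. move_arm: Moves the arm, as the interface text tells. Its arguments: {"type":"object","properties":{"targets":{"type":"array","items":{"type":"array","items":{"type":"number"}}},"claw":{"type":"number"},"grip_force":{"type":"number"}},"required":["targets"]}

```bash
ls; mkdir -p pics; python3 - <<'E'
from cell import env
import cv2
for n in ("side","top"):
    cv2.imwrite(f"pics/{n}0.png",env.camera(n)[:,:,::-1]); print(n,env.camera_info(n))
s=env.observe(); print(s); print(env.grasp_offset)
E
```

```text
pics
side {'fx': 395.11412972894544, 'fy': 395.11412972894544, 'cx': 309.54014125534127, 'cy': 205.35634402227026, 'xyz': array([ 0.08585466, -0.37219028,  0.68785692]), 'rotation': array([[ 0.76948216, -0.46082616,  0.44219503],
       [-0.63866777, -0.55611049,  0.53183137],
       [ 0.00082749, -0.69165047, -0.72223192]])}
top {'fx': 506.6709146543168, 'fy': 506.6709146543168, 'cx': 325.69239570329313, 'cy': 200.5735421041178, 'xyz': array([0.28143086, 0.05647503, 1.28707454]), 'rotation': array([[ 0.01077593, -0.99195088,  0.12616391],
       [-0.99941159, -0.01479292, -0.03094594],
       [ 0.03256319, -0.1257562 , -0.99152661]])}
{'clock': 0.1, 'joint_pos': array([-1.13489055,  0.46935627, -0.04858866,  1.53357986,  0.02409915,
        1.1409897 , -0.08230995]), 'qvel': array([ 1.08622926e-03, -1.85164213e-03,  4.30432425e-04, -6.88511841e-03,
       -6.41689511e-04, -6.05812553e-05,  1.34561787e-03]), 'tau': array([ 1.05204694e-03, -5.09172571e+01, -8.07095272e-02, -2.36826020e+01,
       -6.13844208e-02,  3.44377477e-02,  7.38745530e-05]), 'ee_pos': array([0.30231744, 0.60291011, 0.22160511]), 'tool_rot': array([[ 4.48236740e-01,  8.93914591e-01, -7.26775398e-04],
       [ 8.93913180e-01, -4.48237325e-01, -1.58939605e-03],
       [-1.74655218e-03,  6.27515978e-05, -9.99998473e-01]]), 'ft_force': array([ 0.71460329,  0.01842647, -0.26619653]), 'moment': array([-0.03190263, -0.02069783,  0.0069432 ]), 'gripper_width': 0.0872553896542906}
0.0187
```

View pics/side0.png

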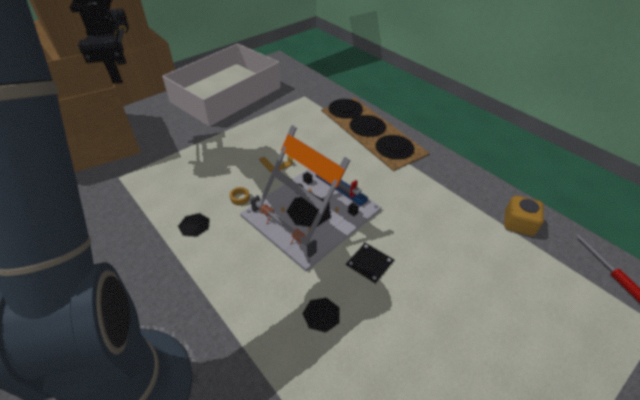

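View pics/top0.png

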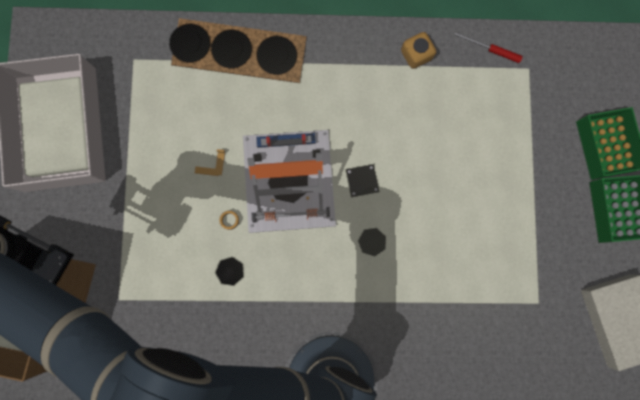

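The side view shows the jig at about (310,210) with its orange plate raised. In the top view the jig is at about (290,180), hinge towards the robot and latch at about (288,140). Two other black polygons lie outside the jig, at top (230,271) and (372,241). The cover in the jig is at about (290,185).

```bash
python3 - <<'E'
import cv2
a=cv2.imread("pics/top0.png")[110:245,190:390]; cv2.imwrite("pics/top0c.png",cv2.resize(a,None,fx=4,fy=4,interpolation=cv2.INTER_CUBIC))
a=cv2.imread("pics/side0.png")[120:275,225:405]; cv2.imwrite("pics/side0c.png",cv2.resize(a,(696,600),interpolation=cv2.INTER_CUBIC))
E
```

```text
(no output)
```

View pics/top0c.png

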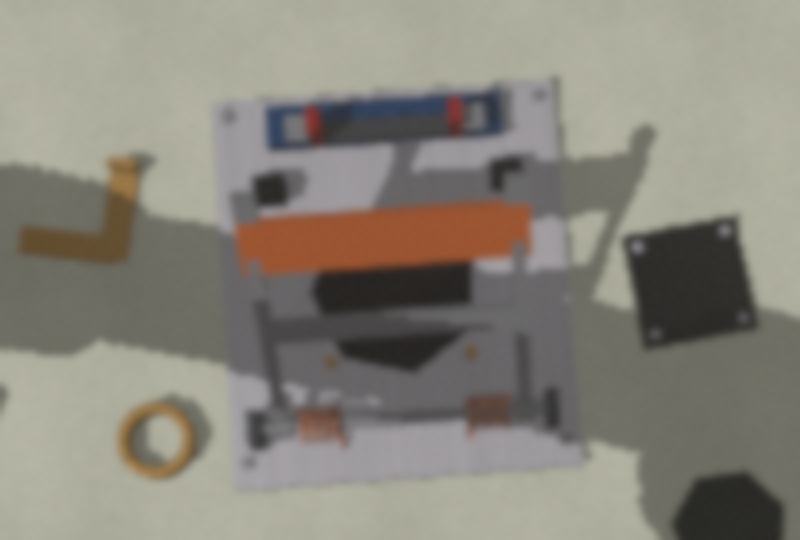

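View pics/side0c.png

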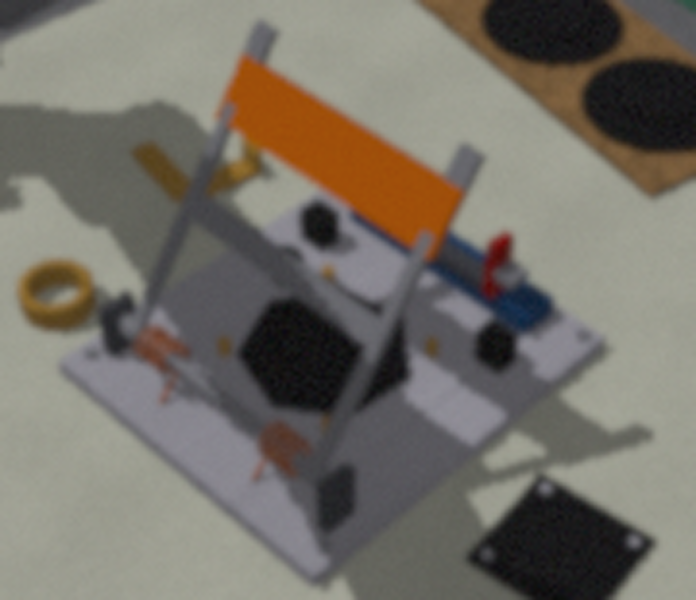

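The crops show the jig corners at top-crop (215,104), (557,80), (583,463) and (237,490). The two red posts are at crop (314,123) and (455,112). The collar and bracket lie on the left (+y) side and the black plate on the right (-y) side. Post candidates: only these two; the red screwdriver at top (505,52) is the lookalike. Cover candidates: the one in the jig, and the loose ones at (230,271) and (372,241); the one in the jig is the largest.

```bash
cat > h.py <<'E'
import numpy as np
from cell import env
def ray(n,uv,z):
    c=env.camera_info(n); d=c['rotation']@np.array([(uv[0]-c['cx'])/c['fx'],(uv[1]-c['cy'])/c['fy'],1])
    return c['xyz']+d*(z-c['xyz'][2])/d[2]
def proj(n,p):
    c=env.camera_info(n); q=c['rotation'].T@(np.asarray(p)-c['xyz']); return np.array([c['fx']*q[0]/q[2]+c['cx'],c['fy']*q[1]/q[2]+c['cy']])
E
python3 - <<'E'
from h import *
import cv2
P=np.array([ray('top',((x+.5)/4-.5+190,(y+.5)/4-.5+110),.012)[:2] for x,y in [(215,104),(557,80),(583,463),(237,490)]])
print(P.round(4)); print([np.linalg.norm(P[i]-P[(i+1)%4]).round(4) for i in range(4)])
c=P.mean(0); ex=(P[0]+P[1]-P[2]-P[3]); ey=P[0]+P[3]-P[1]-P[2]
print('c',c,np.degrees(np.arctan2(ex[1],ex[0])),np.degrees(np.arctan2(ey[1],ey[0]))-90)
# jig corner from side view
for x,y in [(318,582),(605,345),(60,365)]:
    s=180/696; print('side',ray('side',((x+.5)*s-.5+225,(y+.5)*155/600-.5+120),.012)[:2])
for n,z in (('top',.0695),('side',.0695)):
    im=env.camera(n); hsv=cv2.cvtColor(im,cv2.COLOR_RGB2HSV)
    m=((hsv[...,0]<6)|(hsv[...,0]>172))&(hsv[...,1]>150)&(hsv[...,2]>90)
    k,l,st,ce=cv2.connectedComponentsWithStats(m.astype('uint8'))
    for i in range(1,k):
        if st[i,4]>6: print(n,st[i],ce[i],ray(n,ce[i],z-.01))
    m=(hsv[...,0]>=6)&(hsv[...,0]<14)&(hsv[...,1]>180)&(hsv[...,2]>120)
    k,l,st,ce=cv2.connectedComponentsWithStats(m.astype('uint8'))
    for i in range(1,k):
        if st[i,4]>200:
            r=cv2.minAreaRect(np.argwhere(l==i)[:,::-1].astype(np.float32)); print('orange',n,ce[i],cv2.boxPoints(r).tolist())
E
```

```text
[[ 0.6085  0.2298]
 [ 0.6286  0.0104]
 [ 0.3809 -0.0085]
 [ 0.3611  0.2084]]
[np.float64(0.2203), np.float64(0.2484), np.float64(0.2177), np.float64(0.2483)]
c [0.49479718 0.11005051] 4.655656772128724 5.231452619727364
side [ 0.37843189 -0.01200326]
side [0.62204743 0.00971545]
side [0.35813583 0.20703765]
top [489  45  33  17 230] [505.18695652  53.17826087] [ 0.82605292 -0.43889289  0.0595    ]
side [352 181   5   4  11] [353.81818182 182.63636364] [0.59685606 0.08108556 0.0595    ]
side [612 269  28  32 307] [627.27035831 282.83387622] [ 0.79735172 -0.43874982  0.0595    ]
```

```bash
cat >> h.py <<'E'
C=np.array([.4935,.1095]); YAW=np.radians(4.9)
R=np.array([[np.cos(YAW),-np.sin(YAW)],[np.sin(YAW),np.cos(YAW)]])
def jw(x,y,z): return np.r_[C+R@np.array([x,y])/1000,z/1000]
def wj(p): return np.r_[R.T@(np.asarray(p)[:2]-C)*1000,p[2]*1000]
def gp(r,h,y,a): return (-90+r*np.cos(a)-h*np.sin(a),y,39+r*np.sin(a)+h*np.cos(a))
E
python3 - <<'E'
from h import *
import cv2
for n,(x0,y0,w,h),k in (('top',(190,110,200,135),4),('side',(225,120,180,155),3.87)):
    im=env.camera(n)[:,:,::-1][y0:y0+h,x0:x0+w]; im=cv2.resize(im,None,fx=k,fy=k,interpolation=cv2.INTER_CUBIC)
    def d(p,c):
        u=(proj(n,p)-[x0,y0]+.5)*k-.5; cv2.circle(im,tuple(int(round(v)) for v in u),2,c,-1)
    for x in(-125,125):
        for y in(-110,110): d(jw(x,y,12),(255,0,255))
    for r in(135,175):
        for y in(-82,82): d(jw(*gp(r,3,y,.95)),(255,255,0))
    for x in(87,103):
        for y in(-48,-40,40,48): d(jw(x,y,69.5),(0,255,0))
    cv2.imwrite(f"pics/ov_{n}.png",im)
E
```

```text
(no output)
```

View pics/ov_top.png

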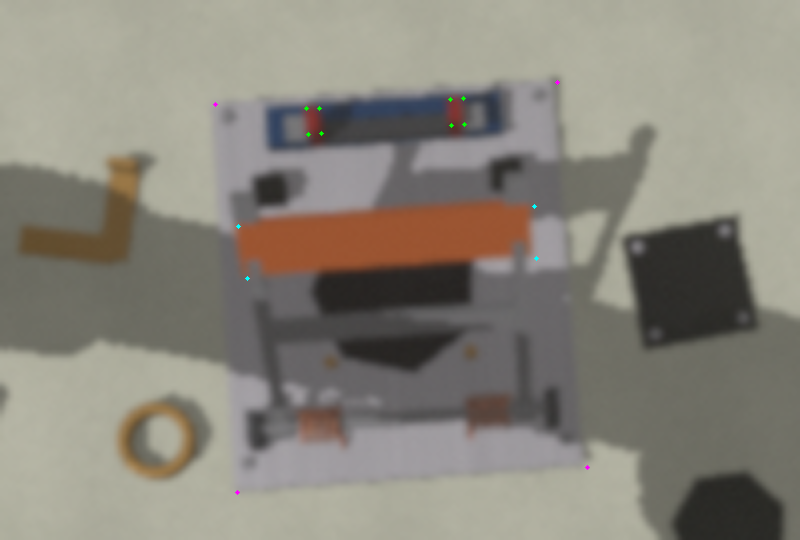

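View pics/ov_side.png

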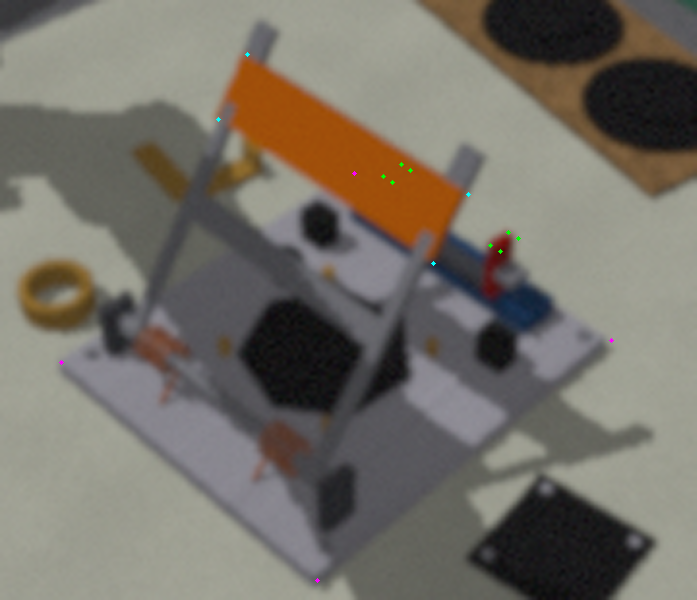

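The overlay of predicted points agrees with both views to about 2–3 mm: jig corners, orange plate and red posts. Next I'll work out the approach.

```bash
cat > go.py <<'E'
import sys
from h import *
s=env.observe(); t=jw(*map(float,sys.argv[1:4])); T=s['tool_rot']
ang=np.arctan2(T[1,0],T[0,0])
dz=-(YAW+np.pi/2-ang)
print('jig pos',wj(s['ee_pos']).round(1),'yaw err about tool z',round(dz,3),'tilt',T[:,2].round(4))
print('shift mm now-tool',(T.T@(t-s['ee_pos'])*1000).round(1),'f(jig)',np.r_[R.T@s['ft_force'][:2],s['ft_force'][2]].round(2),'t',round(s['clock'],2),s['gripper_width'])
E
python3 go.py -12 0 230
```

```text
jig pos [-148.2  508.3  222.2] yaw err about tool z -0.55 tilt [-3.e-04 -5.e-04 -1.e+00]
shift mm now-tool [-362.   381.9   -7.6] f(jig) [-0.6  -0.72 -1.04] t 0.3 0.08698065576381692
```

Call:
move_arm --pt "0 0 -0.02 0 0 0" --pt "-0.025 0.026 0 0 0 0" --pt "-0.025 0.026 0 0 0 0" --pt "-0.025 0.026 0 0 0 0" --pt "-0.025 0.026 0 0 0 0" --pt "-0.025 0.026 0 0 0 0" --pt "-0.025 0.026 0 0 0 0" --pt "-0.025 0.026 0 0 0 0" --pt "-0.025 0.026 0 0 0 0" --pt "-0.025 0.026 0 0 0 0" --claw 0 --grip_force 20

```text
clock: 1.13
ee_pos: [0.4098, 0.2946, 0.2402]
tool_rot: [[0.432, 0.902, -0.003], [0.902, -0.432, 0.005], [0.003, -0.005, -1.0]]
ft_force: [1.3, 0.4, 0.2]
gripper_width: 0.0281
```

```bash
python3 go.py -12 0 230
```

```text
jig pos [-67.5 191.5 240.2] yaw err about tool z -0.532 tilt [-0.0033  0.0048 -1.    ]
shift mm now-tool [-136.9  145.     9.1] f(jig) [1.37 0.32 0.21] t 1.13 0.02805870926192574
```

Call:
move_arm --pt "-0.028 0.029 0 0 0 0" --pt "-0.028 0.029 0 0 0 0" --pt "-0.028 0.029 0 0 0 0" --pt "-0.028 0.029 0 0 0 0" --pt "-0.02 0.02 0 0 0 0" --pt "0 0 0 0 0 -0.11" --pt "0 0 0 0 0 -0.11" --pt "0 0 0 0 0 -0.11" --pt "0 0 0 0 0 -0.11" --pt "0 0 0 0 0 -0.09"

```text
clock: 1.97
ee_pos: [0.4798, 0.0955, 0.2416]
tool_rot: [[-0.087, 0.996, 0.003], [0.996, 0.087, 0.004], [0.004, 0.004, -1.0]]
ft_force: [0.1, 0.4, 0.4]
gripper_width: 0.0004
```

```bash
python3 go.py -12 0 190
```

```text
jig pos [-14.9 -12.8 241.6] yaw err about tool z 0.001 tilt [ 0.0033  0.0039 -1.    ]
shift mm now-tool [12.6  2.7 51.7] f(jig) [0.17 0.34 0.36] t 1.97 0.00043956182176978204
```

Call:
move_arm --pt "0.013 0.003 0.01 0 0 0" --pt "0 0 0.02 0 0 0" --pt "0 0 0.02 0 0 0" --pt "0 0 0 0 0 0"

```text
clock: 2.3
ee_pos: [0.4831, 0.1125, 0.1902]
tool_rot: [[-0.081, 0.997, 0.008], [0.997, 0.081, 0.007], [0.007, 0.008, -1.0]]
ft_force: [-1.4, 0.3, 0.4]
gripper_width: 0.0002
```

```bash
python3 go.py -12 0 190; python3 - <<'E'
from h import *
import cv2
a=env.camera('side')[100:275,205:405,::-1]; cv2.imwrite("pics/s1.png",cv2.resize(a,None,fx=3.4,fy=3.4,interpolation=cv2.INTER_CUBIC))
E
```

```text
jig pos [-10.1   3.9 190.2] yaw err about tool z -0.004 tilt [ 0.0079  0.0072 -0.9999]
shift mm now-tool [-3.9 -1.9  0.1] f(jig) [-1.34  0.37  0.38] t 2.3 0.0001620907250441549
```

View pics/s1.png

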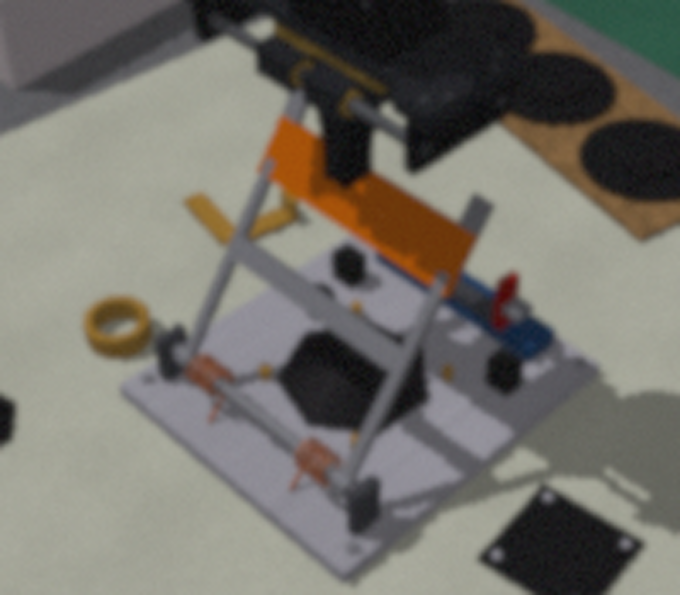

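The finger is over the middle of the orange plate, at crop (345,180), and clear of everything else.

Call:
move_arm --pt "-0.002 0.004 0.011 0 0 0" --pt "-0.002 0.005 0.011 0 0 0" --pt "0 0.006 0.005 0 0 0" --pt "0 0.006 0.006 0 0 0"

```text
clock: 2.68
ee_pos: [0.5081, 0.1128, 0.1598]
tool_rot: [[-0.081, 0.997, 0.013], [0.997, 0.081, 0.01], [0.009, 0.014, -1.0]]
ft_force: [-1.3, -0.2, 3.8]
gripper_width: 0.0006
```

```bash
python3 go.py 11 0 157
```

```text
jig pos [ 14.8   2.  159.8] yaw err about tool z -0.005 tilt [ 0.0134  0.0103 -0.9999]
shift mm now-tool [-2.1 -3.9  2.7] f(jig) [-1.31 -0.05  3.82] t 2.68 0.0006147512199287719
```

Call:
move_arm --pt "0 0.004 0.0065 0.013 -0.009 0" --pt "0 0.004 0.007 0 0 0" --pt "0 0.004 0.007 0 0 0" --pt "0 0.004 0.007 0 0 0"

```text
clock: 3.02
ee_pos: [0.5304, 0.1145, 0.1319]
tool_rot: [[-0.079, 0.997, 0.008], [0.997, 0.079, 0.001], [0.0, 0.008, -1.0]]
ft_force: [-1.4, 0.1, 4.0]
gripper_width: 0.0006
```

```bash
python3 go.py 41 0 119
```

```text
jig pos [ 37.2   1.9 131.9] yaw err about tool z -0.006 tilt [ 7.5e-03  7.0e-04 -1.0e+00]
shift mm now-tool [-1.8  3.8 13. ] f(jig) [-1.43  0.23  3.97] t 3.02 0.0006493711010024306
```

Call:
move_arm --pt "0 0.004 0.007 0.007 0 0" --pt "0 0.003 0.007 0 0 0" --pt "0 0.003 0.007 0 0 0" --pt "0 0.002 0.007 0 0 0" --pt "0 0.002 0.007 0 0 0" --pt "0 0.002 0.007 0 0 0"

```text
clock: 3.52
ee_pos: [0.5519, 0.1164, 0.0869]
tool_rot: [[-0.078, 0.997, 0.007], [0.997, 0.078, 0.002], [0.001, 0.007, -1.0]]
ft_force: [-1.2, 0.1, 6.0]
gripper_width: 0.0006
```

```bash
python3 go.py 60 0 74
```

```text
jig pos [58.8  1.9 86.9] yaw err about tool z -0.007 tilt [ 0.0065  0.0017 -1.    ]
shift mm now-tool [-1.9  1.1 13. ] f(jig) [-1.2   0.19  6.04] t 3.52 0.0006145485934146341
```

Call:
move_arm --pt "-0.001 0.002 0.007 0.006 0 0" --pt "0 0.002 0.007 0 0 0" --pt "0 0.002 0.007 0 0 0" --pt "0 0.002 0.007 0 0 0" --pt "0 0.002 0.006 0 0 0"

```text
clock: 3.93
ee_pos: [0.5588, 0.1171, 0.0483]
tool_rot: [[-0.078, 0.997, -0.009], [0.997, 0.079, 0.002], [0.002, -0.009, -1.0]]
ft_force: [-4.4, 0.2, 6.7]
gripper_width: 0.0007
```

```bash
python3 go.py 75 0 42
```

```text
jig pos [65.7  2.  48.3] yaw err about tool z -0.007 tilt [-0.0093  0.0015 -1.    ]
shift mm now-tool [-1.9  9.3  6.3] f(jig) [-4.39  0.54  6.66] t 3.93 0.0007070811629967571
```

Call:
move_arm --pt "-0.001 0.004 0.003 -0.008 0 0" --pt "0 0.004 0.003 0 0 0" --pt "0 0.004 0.002 0 0 0"

```text
clock: 4.18
ee_pos: [0.5612, 0.1166, 0.0403]
tool_rot: [[-0.079, 0.997, -0.026], [0.997, 0.079, 0.0], [0.002, -0.026, -1.0]]
ft_force: [-19.0, -2.6, 47.4]
gripper_width: 0.0007
```

```bash
python3 go.py 85 0 42
```

```text
jig pos [68.1  1.3 40.3] yaw err about tool z -0.007 tilt [-2.630e-02  3.000e-04 -9.997e-01]
shift mm now-tool [-1.2 16.9 -2.1] f(jig) [-19.17  -1.    47.43] t 4.18 0.0006719983382851781
```

Call:
move_arm --pt "0 0.003 -0.001 -0.025 0 0" --pt "0 0.004 0 0 0 0"

```text
clock: 4.35
ee_pos: [0.5625, 0.1167, 0.0425]
tool_rot: [[-0.079, 0.997, -0.014], [0.997, 0.079, 0.002], [0.003, -0.014, -1.0]]
ft_force: [-4.5, -0.0, 7.2]
gripper_width: 0.0001
```

```bash
python3 go.py 85 0 42
```

```text
jig pos [69.3  1.2 42.5] yaw err about tool z -0.007 tilt [-0.0144  0.0016 -0.9999]
shift mm now-tool [-1.1 15.7  0.3] f(jig) [-4.52  0.36  7.16] t 4.35 0.00013355502374852728
```

Call:
move_arm --pt "0 0.006 0.0003 -0.015 0 0" --pt "0 0.006 0.0003 0 0 0" --pt "0 0.006 0.0003 0 0 0"

```text
clock: 4.6
ee_pos: [0.5666, 0.1169, 0.0413]
tool_rot: [[-0.079, 0.996, -0.031], [0.997, 0.079, -0.0], [0.002, -0.031, -1.0]]
ft_force: [-17.0, -1.4, 28.0]
gripper_width: 0.0001
```

```bash
python3 go.py 85 0 42
```

```text
jig pos [73.4  1.2 41.3] yaw err about tool z -0.007 tilt [-3.120e-02 -2.000e-04 -9.995e-01]
shift mm now-tool [-1.1 11.5 -1.1] f(jig) [-17.09   0.1   28.02] t 4.6 0.00011917478173751602
```

Call:
move_arm --pt "0 0.005 -0.001 -0.03 0 0" --pt "0 0.006 0 -0.01 0 0" --pt "0 0.006 -0.0003 -0.01 0 0" --pt "0 0.006 -0.0003 -0.01 0 0"

```text
clock: 4.93
ee_pos: [0.5701, 0.117, 0.0418]
tool_rot: [[-0.079, 0.997, -0.015], [0.997, 0.079, 0.0], [0.001, -0.015, -1.0]]
ft_force: [-12.0, -0.9, 19.0]
gripper_width: 0.0003
```

```bash
python3 go.py 85 0 42
```

```text
jig pos [77.   1.  41.8] yaw err about tool z -0.006 tilt [-1.500e-02  2.000e-04 -9.999e-01]
shift mm now-tool [-0.9  8.  -0.4] f(jig) [-12.05   0.14  18.97] t 4.93 0.0002515533957789338
```

Call:
move_arm --pt "0 0.006 -0.0008 -0.015 0 0" --pt "0 0.006 -0.0003 -0.01 0 0" --pt "0 0.006 -0.0003 -0.01 0 0" --pt "0 0.006 -0.0005 -0.01 0 0" --pt "0 0.006 -0.0003 -0.01 0 0" --pt "0 0.006 -0.0005 -0.01 0 0"

```text
clock: 5.43
ee_pos: [0.5786, 0.1174, 0.0417]
tool_rot: [[-0.08, 0.997, -0.012], [0.997, 0.08, -0.001], [-0.0, -0.012, -1.0]]
ft_force: [-11.1, -0.2, 16.7]
gripper_width: 0.0009
```

```bash
python3 go.py 85 0 42;  python3 - <<'E'
from h import *
import cv2
a=env.camera('side')[100:275,205:405,::-1]; cv2.imwrite("pics/s2.png",cv2.resize(a,None,fx=3.4,fy=3.4,interpolation=cv2.INTER_CUBIC))
E
```

```text
jig pos [85.5  0.6 41.7] yaw err about tool z -0.006 tilt [-0.0119 -0.0011 -0.9999]
shift mm now-tool [-0.6 -0.5 -0.3] f(jig) [-11.04   0.73  16.74] t 5.43 0.0008674234048259691
```

View pics/s2.png

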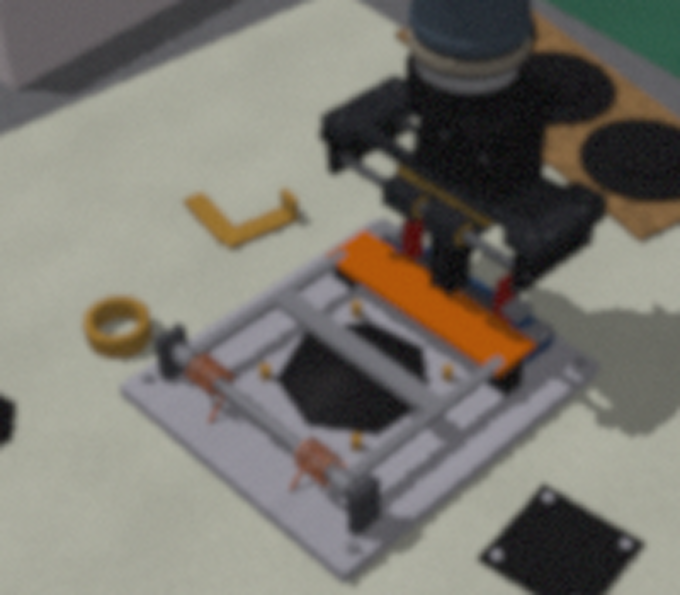

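The gate is level and the finger is between the two red posts, at crop (412,235) and (505,290). The cover sits among its pins and the bystanders have not moved. Next I feel towards +y.

Call:
move_arm --pt "0.006 0.0 -0.0001 -0.01 0 0" --pt "0.006 0 0.0003 0 0 0" --pt "0.006 0 0.0003 0 0 0" --pt "0.006 0 0.0003 0 0 0"

```text
clock: 5.82
ee_pos: [0.5791, 0.1273, 0.0421]
tool_rot: [[-0.072, 0.997, 0.0], [0.997, 0.072, -0.016], [-0.016, -0.001, -1.0]]
ft_force: [-1.3, -6.5, 10.2]
gripper_width: 0.0004
```

```bash
python3 go.py 85 25 42
```

```text
jig pos [86.8 10.4 42.1] yaw err about tool z -0.013 tilt [ 1.000e-04 -1.560e-02 -9.999e-01]
shift mm now-tool [14.6 -2.  -0.1] f(jig) [-1.8  -6.33 10.23] t 5.82 0.0003565629978284564
```

Call:
move_arm --pt "0.005 -0.0005 0.0006 0 0.016 0" --pt "0.005 -0.0003 0.0003 0 0.006 0" --pt "0.005 -0.0003 0.0003 0 0.006 0"

```text
clock: 6.07
ee_pos: [0.5793, 0.1307, 0.0421]
tool_rot: [[-0.067, 0.998, -0.0], [0.998, 0.067, -0.0], [-0.0, -0.0, -1.0]]
ft_force: [-1.8, -6.8, 11.0]
gripper_width: 0.0006
```

```bash
python3 go.py 85 25 42
```

```text
jig pos [87.3 13.8 42.1] yaw err about tool z -0.019 tilt [-1.e-04 -4.e-04 -1.e+00]
shift mm now-tool [11.1 -2.5  0.1] f(jig) [-2.41 -6.58 11.01] t 6.07 0.0005908232384572919
```

Call:
move_arm --pt "0.006 -0.002 0.0003 0 0.006 -0.015" --pt "0.006 -0.001 0.0003 0 0.006 -0.005" --pt "0.006 -0.001 0.0003 0 0.006 -0.003" --pt "0.006 -0.001 0.0003 0 0.006 -0.003"

```text
clock: 6.4
ee_pos: [0.5783, 0.1402, 0.0422]
tool_rot: [[-0.084, 0.996, 0.007], [0.996, 0.084, 0.01], [0.01, 0.007, -1.0]]
ft_force: [-0.0, -5.5, 8.9]
gripper_width: 0.001
```

```bash
python3 go.py 85 25 42
```

```text
jig pos [87.1 23.3 42.2] yaw err about tool z -0.001 tilt [ 0.0066  0.0102 -0.9999]
shift mm now-tool [ 1.7 -2.1  0.2] f(jig) [-0.5  -5.52  8.91] t 6.4 0.0009654884181112468
```

Call:
move_arm --pt "0.003 -0.001 0.0007 0 -0.005 0" --pt "0.003 0 0.0006 0 0 0"

```text
clock: 6.57
ee_pos: [0.5784, 0.1404, 0.0419]
tool_rot: [[-0.08, 0.997, 0.008], [0.997, 0.08, -0.001], [-0.001, 0.008, -1.0]]
ft_force: [-3.6, -6.7, 13.9]
gripper_width: 0.0004
```

```bash
python3 go.py 85 25 42
```

```text
jig pos [87.2 23.5 41.9] yaw err about tool z -0.005 tilt [ 8.4e-03 -5.0e-04 -1.0e+00]
shift mm now-tool [ 1.5 -2.3 -0.1] f(jig) [-4.2  -6.32 13.92] t 6.57 0.0004346622077659696
```

Call:
move_arm --pt "0.004 -0.001 0.0001 0.005 0 0" --pt "0.004 0 0.0002 0 0.003 0" --pt "0.004 0 0.0002 0 0.003 0"

```text
clock: 6.82
ee_pos: [0.5786, 0.1422, 0.0421]
tool_rot: [[-0.074, 0.997, 0.004], [0.997, 0.074, -0.006], [-0.006, 0.004, -1.0]]
ft_force: [-2.2, -6.6, 10.1]
gripper_width: 0.0007
```

```bash
python3 go.py 85 25 42
```

```text
jig pos [87.6 25.3 42.1] yaw err about tool z -0.011 tilt [ 0.0041 -0.0059 -1.    ]
shift mm now-tool [-0.3 -2.6  0.1] f(jig) [-2.78 -6.41 10.08] t 6.82 0.0006828310953798572
```

Call:
move_arm --pt "0.004 -0.002 0.0003 0 0.006 -0.01" --pt "0.004 -0.001 0.0003 0 0.004 -0.003" --pt "0.004 0 0.0003 0 0.003 -0.003"

```text
clock: 7.07
ee_pos: [0.5785, 0.1438, 0.0421]
tool_rot: [[-0.085, 0.996, 0.008], [0.996, 0.085, -0.003], [-0.004, 0.008, -1.0]]
ft_force: [-2.1, -7.2, 10.1]
gripper_width: 0.0006
```

```bash
python3 go.py 85 25 42
```

```text
jig pos [87.6 26.9 42.1] yaw err about tool z -0.0 tilt [ 0.0081 -0.0033 -1.    ]
shift mm now-tool [-1.9 -2.6  0.1] f(jig) [-2.72 -6.98 10.13] t 7.07 0.0006349174054910354
```

Call:
move_arm --pt "0.004 -0.002 0.0003 0.005 0.006 0" --pt "0.004 -0.001 0.0003 0 0.004 -0.003" --pt "0.004 0 0.0003 0 0.003 -0.003"

```text
clock: 7.32
ee_pos: [0.5783, 0.1452, 0.0421]
tool_rot: [[-0.085, 0.996, 0.007], [0.996, 0.085, -0.001], [-0.002, 0.007, -1.0]]
ft_force: [-4.0, -7.3, 11.3]
gripper_width: 0.0003
```

```bash
python3 go.py 85 25 42
```

```text
jig pos [87.5 28.3 42.1] yaw err about tool z -0.001 tilt [ 0.0068 -0.001  -1.    ]
shift mm now-tool [-3.3 -2.5  0.1] f(jig) [-4.66 -6.94 11.25] t 7.32 0.0003363536159323014
```

Call:
move_arm --pt "0.004 -0.0005 0.0003 0.005 0.004 0" --pt "0.004 -0.0005 0.0003 0 0.004 -0.003" --pt "0.004 0 0.0003 0 0.003 -0.003"

```text
clock: 7.57
ee_pos: [0.5783, 0.1452, 0.042]
tool_rot: [[-0.084, 0.996, 0.001], [0.996, 0.084, -0.003], [-0.003, 0.001, -1.0]]
ft_force: [-1.9, -5.9, 11.2]
gripper_width: 0.0003
```

```bash
python3 go.py 85 25 42
```

```text
jig pos [87.5 28.3 42. ] yaw err about tool z -0.001 tilt [ 0.001 -0.003 -1.   ]
shift mm now-tool [-3.3 -2.5  0. ] f(jig) [-2.38 -5.7  11.19] t 7.57 0.0003399466909053279
```

Call:
move_arm --pt "0.006 -0.0005 0.0002 0 0.004 0" --pt "0.006 0 0.0002 0 0.004 0"

```text
clock: 7.73
ee_pos: [0.5784, 0.148, 0.0421]
tool_rot: [[-0.079, 0.997, 0.001], [0.997, 0.079, -0.005], [-0.005, 0.0, -1.0]]
ft_force: [-3.0, -8.8, 10.5]
gripper_width: 0.0006
```

```bash
python3 go.py 85 25 42;  python3 - <<'E'
from h import *
import cv2
a=env.camera('side')[150:230,290:390,::-1]; cv2.imwrite("pics/s3.png",cv2.resize(a,None,fx=7,fy=7,interpolation=cv2.INTER_CUBIC))
E
```

```text
jig pos [87.9 31.1 42.1] yaw err about tool z -0.007 tilt [ 9.0e-04 -4.7e-03 -1.0e+00]
shift mm now-tool [-6.1 -2.8  0.2] f(jig) [-3.72 -8.54 10.53] t 7.73 0.0005967222627184006
```

View pics/s3.png

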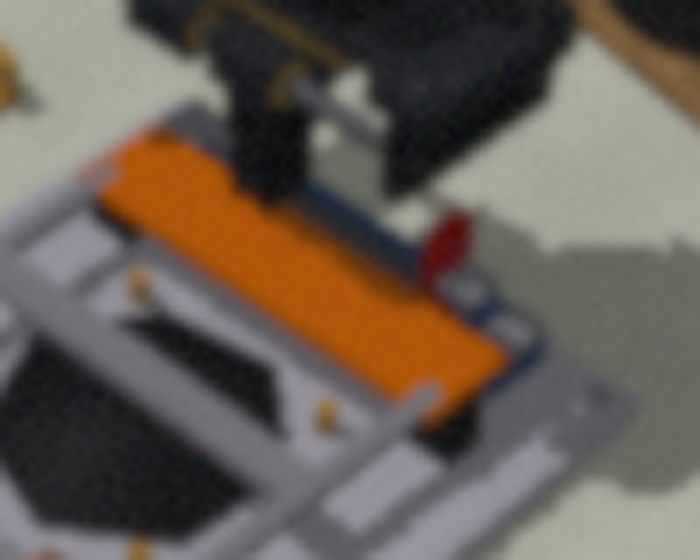

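Crop s3 shows the finger against where the far post should be, at (270,150), and the near post at (445,255). I'll measure the near post's shift in pixels.

```bash
cat > red.py <<'E'
from h import *
import cv2
n='side'
im=env.camera(n).astype(float)[150:230,290:390]
w=np.clip(im[...,0]-1.6*im[...,1]-20,0,None); w[im[...,1]>75]=0; w[im[...,2]>75]=0
ys,xs=np.nonzero(w>0); 
k,l,st,ce=cv2.connectedComponentsWithStats((w>0).astype('uint8'))
for i in range(1,k):
    if st[i,4]>5: 
        m=(l==i); c=np.array([(w*m*np.arange(100)).sum(),(w*m*np.arange(80)[:,None]).sum()])/(w*m).sum()+[290,150]
        print(st[i,:5],c.round(2),wj(ray(n,c,.058)).round(1))
E
python3 red.py; python3 - <<'E'
from h import *
for f in(-44,-38,-30): print(f,proj('side',jw(95,f,58)),'+y post',proj('side',jw(95,f+88,58)))
E
```

```text
[ 29  22  38  26 109] [347.22 185.38] [ 83.9 -31.6  58. ]
[15 28  7  5 10] [308.07 180.09] [31.8 45.1 58. ]
[64 51  8  7 10] [357.88 203.43] [ 57.1 -86.9  58. ]
-44 [354.43156844 185.69702237] +y post [326.95475306 167.92599573]
-38 [352.47586976 184.43214604] +y post [325.17140868 166.77259203]
-30 [349.88774099 182.75823643] +y post [322.81057396 165.24568813]
```

```bash
cat > red.py <<'E'
from h import *
import cv2
n='side'
im=env.camera(n); cv2.imwrite(f'pics/f{env.observe()["clock"]:.2f}.png',im[:,:,::-1])
h=cv2.cvtColor(im,cv2.COLOR_RGB2HSV)[170:205,340:370].astype(int)
m=((h[...,0]<5)|(h[...,0]>168))&(h[...,1]>130)
ys,xs=np.nonzero(m); print(m.sum(),xs.mean()+340,ys.mean()+170,xs.min()+340,xs.max()+340,ys.min()+170,ys.max()+170)
E
python3 red.py; python3 - <<'E'
import cv2,numpy as np
im=cv2.imread('pics/side0.png')[:,:,::-1].copy()
h=cv2.cvtColor(im,cv2.COLOR_RGB2HSV)[170:205,340:370].astype(int)
m=((h[...,0]<5)|(h[...,0]>168))&(h[...,1]>130)
ys,xs=np.nonzero(m); print('start',m.sum(),xs.mean()+340,ys.mean()+170,xs.min()+340,xs.max()+340,ys.min()+170,ys.max()+170)
E
```

```text
44 352.79545454545456 185.4090909090909 350 356 181 191
start 55 352.5090909090909 187.9090909090909 350 356 181 196
```

Call:
move_arm --pt "0.005 -0.001 0.0003 0 0.005 0" --pt "0.005 -0.0005 0.0003 0 0.004 -0.003"

```text
clock: 8.05
ee_pos: [0.5784, 0.1482, 0.0421]
tool_rot: [[-0.077, 0.997, 0.002], [0.997, 0.077, -0.006], [-0.006, 0.002, -1.0]]
ft_force: [-1.7, -8.7, 10.2]
gripper_width: 0.0003
```

```bash
python3 go.py 85 25 42;python3 red.py
```

```text
jig pos [87.9 31.3 42.1] yaw err about tool z -0.009 tilt [ 0.0021 -0.0059 -1.    ]
shift mm now-tool [-6.3 -2.9  0.1] f(jig) [-2.45 -8.54 10.17] t 8.05 0.0003122506502293438
44 352.84090909090907 185.54545454545453 350 356 181 193
```

Call:
move_arm --pt "0.008 -0.001 0.0003 0 0.005 -0.005" --pt "0.008 -0.0005 0.0003 0 0.005 -0.003"

```text
clock: 8.27
ee_pos: [0.5781, 0.1529, 0.0421]
tool_rot: [[-0.078, 0.997, 0.003], [0.997, 0.078, -0.008], [-0.008, 0.002, -1.0]]
ft_force: [-1.1, -9.1, 10.8]
gripper_width: 0.0004
```

```bash
python3 go.py 85 25 42;python3 red.py
```

```text
jig pos [88.  36.  42.1] yaw err about tool z -0.008 tilt [ 0.003  -0.0076 -1.    ]
shift mm now-tool [-11.   -2.9   0.2] f(jig) [-1.92 -8.95 10.81] t 8.27 0.0004196233556002963
42 351.26190476190476 184.4047619047619 348 354 180 190
```

The post moves freely at about 2 N above friction, and has shifted about 2 px, so +y looks like the free way. Continuing.

Call:
move_arm --pt "0.007 -0.001 0.0003 0 0.008 -0.005" --pt "0.007 -0.0005 0.0003 0 0.005 -0.003"

```text
clock: 8.48
ee_pos: [0.5778, 0.1566, 0.0421]
tool_rot: [[-0.08, 0.997, 0.004], [0.997, 0.08, -0.006], [-0.006, 0.003, -1.0]]
ft_force: [-1.6, -8.9, 11.0]
gripper_width: 0.0003
```

```bash
python3 go.py 85 25 42;python3 red.py
```

```text
jig pos [88.1 39.7 42.1] yaw err about tool z -0.005 tilt [ 0.0037 -0.0057 -1.    ]
shift mm now-tool [-14.7  -3.    0.2] f(jig) [-2.39 -8.7  11.05] t 8.48 0.00025037803130421366
43 349.95348837209303 183.97674418604652 347 353 179 191
```

Call:
move_arm --pt "0.007 -0.001 0.0003 0 0.007 -0.005" --pt "0.007 -0.0005 0.0003 0 0.005 -0.003"

```text
clock: 8.7
ee_pos: [0.5777, 0.1598, 0.0421]
tool_rot: [[-0.082, 0.997, 0.004], [0.997, 0.082, -0.005], [-0.006, 0.004, -1.0]]
ft_force: [-1.2, -9.7, 10.9]
gripper_width: 0.0002
```

```bash
python3 go.py 85 25 42;python3 red.py
```

```text
jig pos [88.1 43.  42.1] yaw err about tool z -0.003 tilt [ 0.0045 -0.0052 -1.    ]
shift mm now-tool [-18.   -3.1   0.2] f(jig) [-2.   -9.54 10.91] t 8.7 0.00021945998457529095
47 349.1063829787234 183.46808510638297 346 352 178 193
```

Call:
move_arm --pt "0.007 -0.001 0.0003 0 0.007 -0.003" --pt "0.007 -0.0005 0.0003 0 0.005 -0.003"

```text
clock: 8.92
ee_pos: [0.5774, 0.1629, 0.0421]
tool_rot: [[-0.082, 0.997, 0.005], [0.997, 0.082, -0.005], [-0.005, 0.005, -1.0]]
ft_force: [-0.8, -9.4, 10.9]
gripper_width: 0.0008
```

```bash
python3 go.py 85 25 42;python3 red.py
```

```text
jig pos [88.1 46.  42.1] yaw err about tool z -0.003 tilt [ 0.005  -0.0049 -1.    ]
shift mm now-tool [-21.   -3.1   0.2] f(jig) [-1.64 -9.34 10.89] t 8.92 0.0007717660752293079
41 347.9756097560976 182.390243902439 345 351 178 188
```

Call:
move_arm --pt "0.007 -0.0005 0.0003 0 0.005 -0.003"

```text
clock: 9.05
ee_pos: [0.5773, 0.1643, 0.0421]
tool_rot: [[-0.082, 0.997, 0.005], [0.997, 0.082, -0.006], [-0.006, 0.004, -1.0]]
ft_force: [-1.6, -9.8, 10.6]
gripper_width: 0.0001
```

```bash
python3 go.py 85 25 42;python3 red.py; python3 - <<'E'
from h import *
import cv2
a=env.camera('side')[150:230,290:390,::-1]; cv2.imwrite("pics/s4.png",cv2.resize(a,None,fx=7,fy=7,interpolation=cv2.INTER_CUBIC))
E
```

```text
jig pos [88.2 47.5 42.1] yaw err about tool z -0.003 tilt [ 0.0048 -0.0061 -1.    ]
shift mm now-tool [-22.5  -3.1   0.2] f(jig) [-2.4  -9.59 10.61] t 9.05 0.00013187199647865852
43 347.30232558139534 182.46511627906978 344 350 178 189
```

View pics/s4.png

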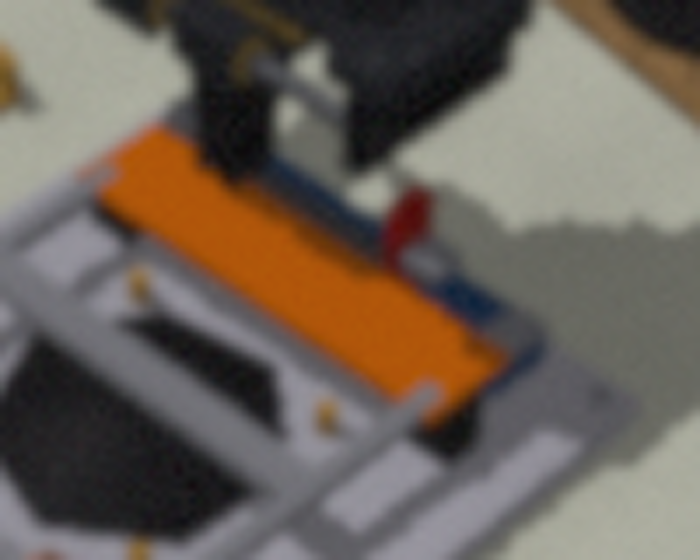

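Crop s4: the near post is now at (408,225), against (445,255) before, about 5.5 px or 16 mm across. The gate is still down. Now I back off the post and lift slowly.

Call:
move_arm --pt "-0.008 0 0.0 0 0 0" --pt "-0.008 0 0 0 0 0" --pt "-0.006 0 -0.001 0 0 0" --pt "0 0 -0.002 0 0 0" --pt "0 0 -0.003 0 0 0" --pt "0 0 -0.003 0 0 0"

```text
clock: 9.65
ee_pos: [0.5807, 0.1473, 0.0501]
tool_rot: [[-0.083, 0.997, 0.008], [0.997, 0.083, 0.002], [0.002, 0.008, -1.0]]
ft_force: [-0.2, 0.7, -0.2]
gripper_width: 0.0004
```

```bash
python3 go.py 85 25 42;python3 red.py
```

```text
jig pos [90.1 30.2 50.1] yaw err about tool z -0.003 tilt [ 0.0079  0.0024 -1.    ]
shift mm now-tool [-5.2 -5.1  8. ] f(jig) [-0.16  0.76 -0.23] t 9.65 0.0003550598888014696
39 347.5128205128205 181.48717948717947 345 350 176 187
```

The force fell to zero at z = 50 mm and the gate no longer pushes on the finger, so the latch is holding it. I retreat upward.

Call:
move_arm --pt "0 0 -0.01 0 0 0" --pt "0 0 -0.02 0 0 0" --pt "0 0 -0.03 0 0 0" --pt "0 0 -0.035 0 0 0" --pt "0 0 -0.035 0 0 0" --pt "0 0 -0.035 0 0 0" --pt "0.035 0 0 0 0 0" --pt "0.035 0 0 0 0 0" --pt "0.035 0 0 0 0 0" --pt "0 0 0 0 0 0"

```text
clock: 10.53
ee_pos: [0.5703, 0.2515, 0.2259]
tool_rot: [[-0.074, 0.997, 0.006], [0.997, 0.074, 0.001], [0.001, 0.006, -1.0]]
ft_force: [-0.0, 1.6, -0.1]
gripper_width: 0.0007
```

```bash
python3 go.py 85 25 42; python3 red.py; python3 - <<'E'
from h import *
import cv2
for n,(x0,y0,w,h),k in (('top',(190,110,200,135),4),('side',(205,100,200,175),3.4)):
    a=env.camera(n)[y0:y0+h,x0:x0+w,::-1]; cv2.imwrite(f"pics/end_{n}.png",cv2.resize(a,None,fx=k,fy=k,interpolation=cv2.INTER_CUBIC))
E
```

```text
jig pos [ 88.6 134.9 225.9] yaw err about tool z -0.011 tilt [ 0.0064  0.0014 -1.    ]
shift mm now-tool [-110.1   -3.6  183.8] f(jig) [ 0.13  1.58 -0.14] t 10.53 0.0007281867041045384
39 347.87179487179486 181.51282051282053 345 354 177 193
```

View pics/end_side.png

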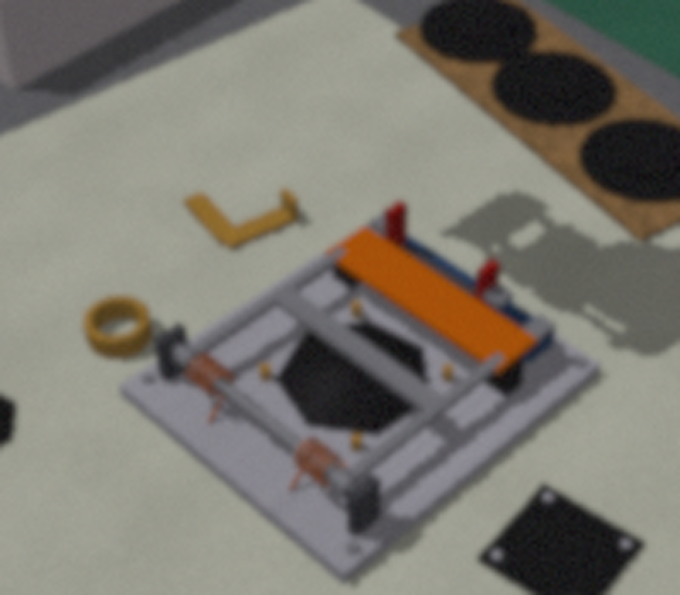

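View pics/end_top.png

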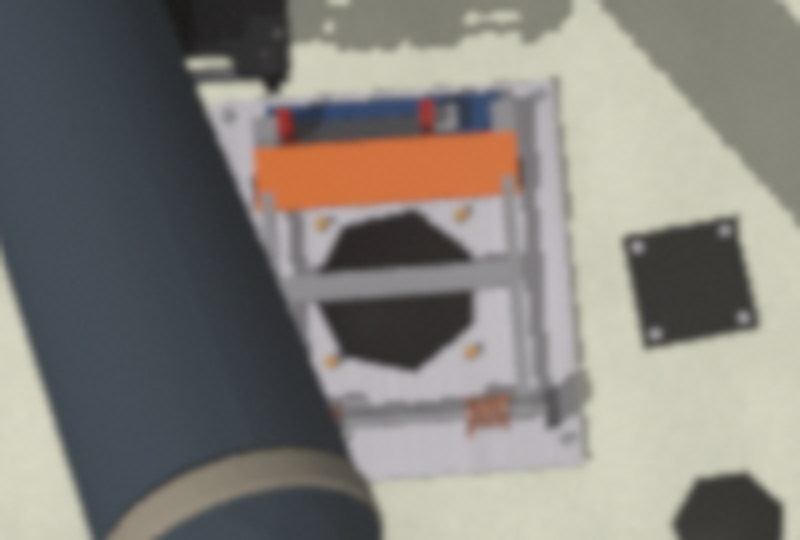

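The gate is down with no robot contact. In the top crop the right post moved from column 455 to 427, 7 px or about 17 mm towards +y. The cover sits between its pins and the bystanders are at the same pixels. Handing in.

```bash
python3 -c "
from cell import env
import numpy as np
print(abs(env.observe()['qvel']).max()); print(env.hand_in())"
```

```text
0.025783720459473112
the job is handed in; nothing more can be done
None
```

I pressed the gate down with the closed gripper and slid the latch towards jig +y, which turned out to be its free way. I then backed off, and the latch alone kept the gate down. The job was handed in at about 10.7 s of the 43 s; no verdict was reported.

- **Forces:** The force at the wrist while pushing the latch stayed below about 11 N sideways, most of it friction on the plate. The highest downward press I read was 47 N, when the gate reached its hard stop. These are readings at the end of each move only.
- **Final checks:** The gate stayed level with the robot clear. The latch is about 16–17 mm across, judged from both camera views. The cover is between its four pins. The bracket and collar (side view) and the black plate (both views) show no visible shift.
- **Disagreement:** The finger position in my jig frame put the latch a few mm further across than the images did. I trusted the image shift of the post.

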